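Roll a frame shell up the gutter to its stop and shut the keeper behind it

ROBOT

A 6-joint arm with a two-finger parallel gripper is mounted at the origin on the work surface. World frame = base frame: x ahead of the robot, y to its left, z up, the work surface at z = 0. Lengths are in mm, angles in rad, forces in N, time in s.
With the tool pointing down it reaches from about 375 to 900 mm from the base axis. Payload 3.1 kg.
Tool frame: the origin (TCP) lies between the finger pads; the fingertips stand 11 mm ahead of it and the grasp point (between the pads) lies 8 mm behind it; x points along the fingers, y is the direction in which the jaws open and shut, and the axes are right-handed (so a half turn about x gives the same grasp; the last joint's range is limited). The gripper opens to 87 mm and grips with 3 to 60 N. Pads are 19 mm wide; open, the fingers measure 117 mm over their backs; the gripper's body (75 mm by 190 mm) begins 51 mm behind the grasp point.
Start: joints at [-1.454, 0.527, 1.433, -0, 1.181, -0.178], TCP at [182.214, -597.825, 233.548] pointing down, gripper open.
Joint ranges: [-3.08, 3.08], [-0.75, 2.2], [0.22, 2.44], [-1.43, 4.57], [0, 2.65], [-2.85, 2.85]. Speed limits (rad/s): [2.79, 2.79, 3.14, 3.14, 3.14, 3.14].

INTERFACE

Orientations are given as a rotation vector (axis times angle).
In Python, from cell import manip gives the robot as it stands.
- The arm moves only by the tool arm_command, never from a script. Its argument "rows" is one flat list of numbers, 7 for each row, row after row: the opening, from 0 (shut) to 1 (fully open), then the shift along the tool's x, y, z in cm, then the turn, a rotation vector about the tool's x, y, z in rad. In form: [claw, dx, dy, dz, ax, ay, az, claw, dx, dy, dz, ax, ay, az, ...]. A call has exactly 10 rows; each row is the pose to reach, as a shift and turn from the pose commanded when the call began, along the tool's axes at that moment; what a row does not reach only later rows make up. A row lasts 1/10 s, in which the tool goes at most 50 mm and 8.59 degrees, less where a joint would pass 70% of its speed; a pose out of reach is approached as far as the arm can. A call with a gripper value outside its range is refused whole. The fingers move at their own pace and stop on an object; "grip_force" is the grip in N (left out, the last holds). Time passes only in rows, so rows that repeat a pose let the fingers close, or fill a call up. It gives the time, the measured TCP pose, the force and the opening at its end, in the units of the state.
- manip.state(): the state, without advancing time (a new reading comes with each control period).
- manip.get_image(name): name is "side" or "top"; returns a dict with "img" (420x560x3 uint8, red, green, blue), "depth" (420x560 float32, mm along the optical axis (not along the pixel's ray), 0 where there is no reading), "fov_y" (degrees; the focal length in pixels is half the picture's height over the tangent of half this angle, whatever the lens; pixels are square), "cx", "cy" (the principal point, pixels), "distortion" ([k1, k2, p1, p2, k3] as OpenCV has them; the pictures are not rectified), "R" (3x3) and "t" (3): a world point X has camera coordinates R X + t. Camera axes: x right, y down, z forward; pixel columns grow to the right and rows downward; lengths in mm; the calibration is good to about 2 mm. A picture is of the moment at which its call begins.
- manip.hand_in(): hands the job in, once; it reports no verdict.
The state is a dict: "t": time; "q": joint angles; "qd": joint speeds; "effort": joint torques, N m; "position": TCP position; "tcp_rot": TCP orientation; "wrist_force": force on the tool from outside, world axes, zero at the start; "wrist_torque": the same for the moment, N m; "opening": finger opening in mm.
Only numpy, scipy, OpenCV 4.12 (cv2) and the standard library are available. Lean on these libraries where they do the work, as an engineer would, in place of code of your own. Each camera call takes 0.05 s, during which the arm holds its last target.

TASK

Push the round steel shell that lies at the foot of the sloped gutter up the slope with a fingertip until it drops over the crest into the seat against the end stop, then push the keeper arm fully shut across the gutter behind it so that it cannot roll back. Do not lift the shell, flick it up the slope or let it run all the way back down, and leave the other things on the bench where they are.

Things in the scene. Friction and masses are not known exactly. Their poses are not given: they have to be found in the camera images.
- gutter: fixed feeding gutter: dark base plate 270 (x) by 110 (y) by 8 mm with an aluminium channel, 82 mm wide inside, rising along the gutter's own +x by 10 degrees to a seat and end stop. Origin on the table under the plate's middle, z up. In this frame the channel floor is 15 mm high at its foot, x = -120 mm, and 50 mm high at its crest, x = +80 mm
- ramp: the sloped floor of the gutter: origin mid-width at its foot, x up the slope (crest 203 mm on), y across, z square to it. Side walls 12 mm above this floor, outer faces at y = +-45 mm; a lip 6 mm high, 6 mm thick closes the foot (x = -6 to 0). The shell's centre is at z = 20 mm while it lies on the ramp
- seat (a point): centre of the shell when seated: gutter frame x = 96, y = 0, z = 65 mm. The seat is a level floor 45 mm above the table (5 mm below the crest), 36 mm long, from the crest to the end stop, a plate whose face is 20 mm beyond this point and whose top is 85 mm above the table; side walls there are 62 mm high
- shell: the round part to move: a steel tube shell, diameter 40 mm, 73 mm long, about 0.2 kg, lying crosswise in the gutter with its axis across it and resting against the foot lip at the start; smooth and lightly oiled like the channel, so it rolls and slides easily. Origin at its centre; its own y is its axis, and its x and z turn as it rolls
- keeper (a joint): keeper arm's angle: 0 = shut against a stop, arm across the channel along the gutter's +y; opens towards the gutter's -x, then -y: the pin is at hinge + 75 mm * (-sin a, cos a) in the gutter's x, y. Starts at 1.7 to 2.3, stays where left, turns with 0.5 N at the pin. Arm 100 mm long, 8 mm wide, from 65 to 73 mm above the table
- keeper_hinge (a point): point on the keeper's hinge axis, 69 mm above the table, outside the gutter's -y wall (gutter frame x = 66, y = -57 mm); hub diameter 22 mm, top 75 mm high, with a 10 mm bolt head on it up to 83 mm
- keeper_pin (a point): centre of the top of the black upright pin on the keeper arm, to push against: diameter 12 mm, standing from the arm's top (73 mm above the table) to 97 mm above the table, 75 mm from the hinge
- spare_shell: a second, identical steel shell standing upright (diameter 40 mm, 73 mm tall) on the table beside the gutter; origin at the centre of its underside; a bystander
- collar: steel ring, outer diameter 48 mm, 18 mm high, flat on the table beside the gutter; origin at the centre of its underside; a bystander
- wrench: open wrench lying on the table beside the gutter, about 180 mm long along its own x; a bystander
- brush: hand brush lying on the table, long along its own x; a bystander
- oil: white plastic oil bottle, diameter 48 mm, 110 mm tall, standing; a bystander
- mug: white ceramic mug, diameter 76 mm, 90 mm tall, standing; a bystander
- tube_cut: plain steel tube offcut, diameter 32 mm, 130 mm long along its own x, lying on the table; origin on the underside; a bystander

How it is judged:
By the outcome, as a careful person would: the job done as asked, in the order asked, and still so for the second after the job is handed in, with the robot touching nothing.
It also fails if it takes over 58 s, if anything falls off the work surface, if the arm or the gripper's body presses on something with over 40 N, if the wrist force passes 120 N, or if a joint passes its speed limit or range.

## Working session

There is one attempt and no reset: what is moved stays moved. The work goes in short steps, Python scripts to look and compute and a tool call to move; the robot and the scene stay as the last step left them, time stands still between calls to the robot, and variables do not carry over. Pictures are saved under pics/ and viewed, and the job is handed in when it is done.

Besides the shell and the picture viewer there is one more tool, called after "Request:" in YAML: its name, and indented under it one key for each argument. arm_command: Moves the arm, as the interface text tells. Its arguments: {"type":"object","properties":{"rows":{"type":"array","items":{"type":"number"}},"grip_force":{"type":"number"}},"required":["rows"]}

```bash
ls; mkdir -p pics
python3 - <<'E'
from cell import manip
import cv2,numpy as np
s=manip.state();print(s)
for n in("side","top"):
    d=manip.get_image(n);cv2.imwrite(f"pics/{n}0.png",d["img"][:,:,::-1])
    np.savez(f"{n}0.npz",**d)
    print(n,d["fov_y"],d["cx"],d["cy"],d["distortion"],d["R"],d["t"])
E
```

```text
pics
{'t': 0.0, 'q': array([-1.45349020e+00,  5.28491744e-01,  1.43391419e+00, -9.92384140e-08,
        1.18137378e+00, -1.78506972e-01]), 'qd': array([ 0.00094244, -0.00017278, -0.00098358,  0.00037035,  0.00092604,
        0.00101416]), 'effort': array([-4.93935950e-04, -4.40038025e+01, -1.76592493e+01,  6.33941637e-02,
        5.82171441e-02, -1.45616905e-04]), 'position': array([ 182.13798253, -597.12829729,  232.55210853]), 'tcp_rot': array([ 2.06338527,  0.3097031 , -2.06324587]), 'wrist_force': array([ 0.23541525,  0.20937846, -0.36673279]), 'wrist_torque': array([ 0.02564671, -0.03381655, -0.01726331]), 'opening': 86.85347452395779}
side 56.86407751888869 276.99006334251857 205.7472179571927 [-0.06363561  0.          0.          0.          0.        ] [[ 0.99951215 -0.02124086 -0.02289747]
 [-0.03101268 -0.58814722 -0.80815906]
 [ 0.00369891  0.80847491 -0.58851903]] [-550.68864286   91.92728383 1130.1339742 ]
top 44.93430861382991 277.25000190672387 208.53306934827705 [-0.08718608  0.          0.          0.          0.        ] [[-0.0284727  -0.99926328 -0.0257334 ]
 [-0.99570879  0.03062036 -0.08732923]
 [ 0.08805286  0.02313647 -0.99584708]] [  60.55579765  564.82841761 1366.5586594 ]
```

View pics/side0.png

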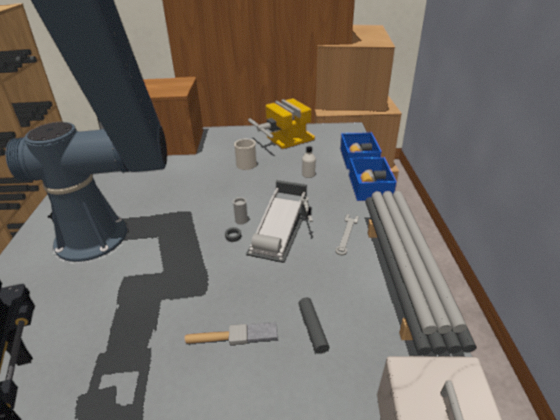

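View pics/top0.png

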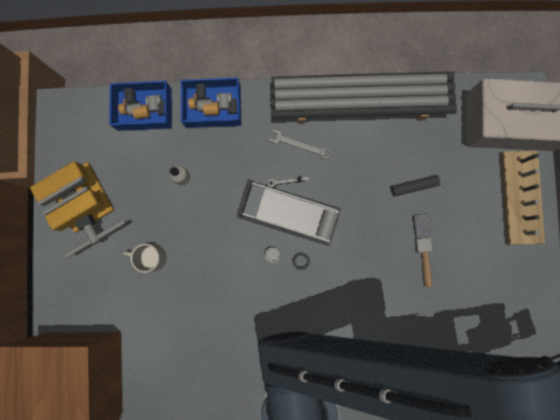

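Run:
```python
import cv2
a=cv2.imread("pics/top0.png")[160:275,225:360];b=cv2.imread("pics/side0.png")[170:270,210:350]
cv2.imwrite("pics/topc.png",cv2.resize(a,None,fx=5.5,fy=5,interpolation=cv2.INTER_CUBIC)[:, :])
cv2.imwrite("pics/sidec.png",cv2.resize(b,None,fx=5.5,fy=5.5,interpolation=cv2.INTER_CUBIC))
```

```text
(no output)
```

View pics/topc.png

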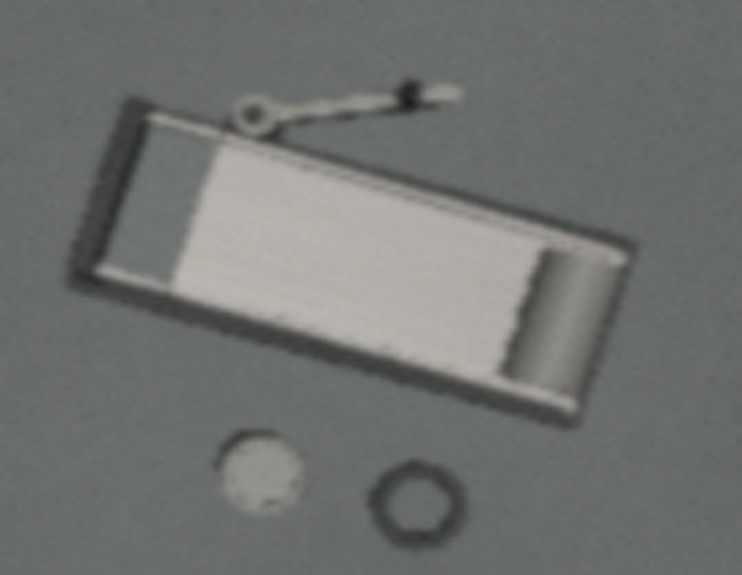

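View pics/sidec.png

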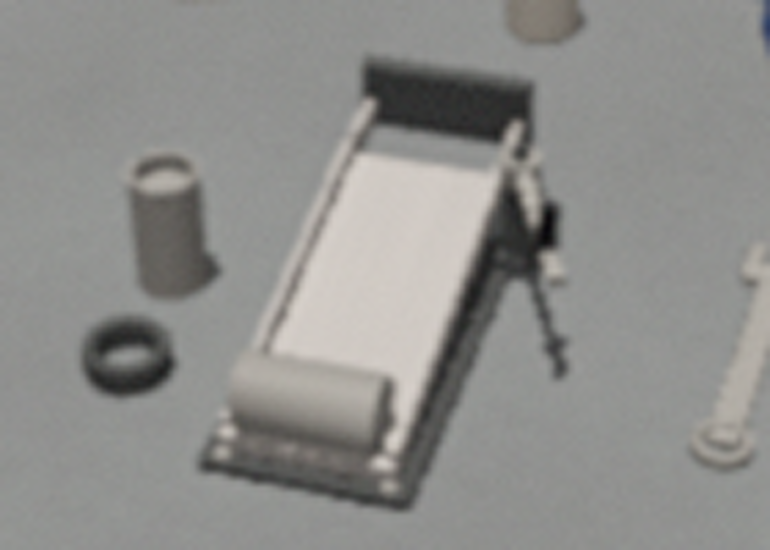

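```bash
cat > h.py <<'E'
import numpy as np,cv2
def cam(d):
    f=210/np.tan(np.radians(float(d["fov_y"]))/2)
    K=np.array([[f,0,float(d["cx"])],[0,f,float(d["cy"])],[0,0,1]]);return K
def ray(d,px):
    u=cv2.undistortPoints(np.array(px,float).reshape(-1,1,2),cam(d),np.array(d["distortion"],float)).reshape(-1,2)
    R=np.array(d["R"]);t=np.array(d["t"])
    return -R.T@t, np.c_[u,np.ones(len(u))]@R   # dirs have cam z=1
def onz(d,px,z):
    c,v=ray(d,px); return c+v*((z-c[2])/v[:,2])[:,None]
def proj(d,X):
    r,_=cv2.Rodrigues(np.array(d["R"]));return cv2.projectPoints(np.array(X,float).reshape(-1,1,3),r,np.array(d["t"],float),cam(d),np.array(d["distortion"],float))[0].reshape(-1,2)
def cloud(d):
    H,W=d["depth"].shape;g=np.stack(np.meshgrid(np.arange(W),np.arange(H)),-1).reshape(-1,2)
    c,v=ray(d,g);z=np.array(d["depth"]).reshape(-1)
    P=c+v*z[:,None];P[z==0]=np.nan;return P.reshape(H,W,3)
E
python3 - <<'E'
from h import *
np.set_printoptions(precision=1,suppress=True)
T=dict(np.load("top0.npz"));S=dict(np.load("side0.npz"))
tc=lambda x,y:(x/5.5+225-.4,y/5+160-.4); sc=lambda x,y:(x/5.5+210-.4,y/5.5+170-.4)
f=onz(T,[tc(636,243),tc(575,428)],8);print("foot top",f,np.linalg.norm(f[0]-f[1]))
f=onz(S,[sc(410,508),sc(203,467)],8);print("foot side",f,np.linalg.norm(f[0]-f[1]))
print("hub",onz(T,[tc(254,116)],83)); print("pin",onz(T,[tc(408,93)],97), onz(S,[sc(551,207)],97))
print("spare",onz(T,[tc(262,475)],73),"collar",onz(T,[tc(417,504)],18))
print("stop top",onz(T,[tc(136,96),tc(70,285)],85),onz(S,[sc(531,86),sc(364,58)],85))
P=cloud(T)
# floor pts
m=cv2.inRange(T["img"],(150,140,130),(255,255,255))>0
print(P[205:207,255:330:8].reshape(-1,3))
for n,p in (("table",(240,225)),("spare",tc(262,475)),("hub",tc(254,116)),("pin",tc(408,93))):
    print(n,P[int(round(p[1])),int(round(p[0]))])
E
```

```text
foot top [[ 563.5 -130.3    8. ]
 [ 462.2  -95.8    8. ]] 107.02073066461233
foot side [[ 567.1 -135.7    8. ]
 [ 466.8 -102.8    8. ]] 105.58948068492838
hub [[630.   57.6  83. ]]
pin [[637.8 -16.4  97. ]] [[642.6 -17.8  97. ]]
spare [[441.1  59.3  73. ]] collar [[422.9 -15.2  18. ]]
stop top [[642.2 114.   85. ]
 [543.1 147.9  85. ]] [[643.5 111.   85. ]
 [552.2 145.   85. ]]
[[576.  103.3  45.7]
 [574.8  81.3  51.6]
 [574.8  60.   44.8]
 [574.5  38.4  41.1]
 [573.8  16.7  40.8]
 [573.5  -5.   37.2]
 [573.6 -26.9  29. ]
 [572.6 -48.6  32.2]
 [571.7 -70.3  34.6]
 [573.5 -94.    8.3]
 [573.5 103.5  44. ]
 [572.2  81.4  50.4]
 [571.9  60.   47. ]
 [571.4  38.4  45.1]
 [571.4  16.8  37.8]
 [570.7  -4.9  38. ]
 [570.5 -26.7  33.1]
 [570.5 -48.8  25. ]
 [569.7 -70.6  27.3]
 [570.1 -93.4  14.5]]
table [525.7 149.6   0.5]
spare [440.   60.4  62.9]
hub [630.1  57.2  78.6]
pin [638.8 -17.   93.8]
```

Run:
```python
from h import *
from scipy.optimize import least_squares
np.set_printoptions(precision=2,suppress=True)
T=dict(np.load("top0.npz"));S=dict(np.load("side0.npz"))
tc=lambda x,y:(x/5.5+225-.4,y/5+160-.4); sc=lambda x,y:(x/5.5+210-.4,y/5.5+170-.4)
G=[(T,(-135,-55,8),tc(636,243)),(T,(-135,55,8),tc(575,428)),(T,(80,-41,50),tc(220,143)),(T,(80,41,50),tc(175,285)),(T,(66,-57,83),tc(254,116)),
(S,(-135,-55,8),sc(410,508)),(S,(-135,55,8),sc(203,467)),(S,(80,-41,50),sc(503,178)),(S,(80,41,50),sc(357,155))]
def W(p,X):
    c,s=np.cos(p[2]),np.sin(p[2]);return np.array([p[0]+c*X[0]-s*X[1],p[1]+s*X[0]+c*X[1],X[2]])
for sel in (G,G[:5],G[5:]):
    r=least_squares(lambda p:np.ravel([proj(d,W(p,X))[0]-u for d,X,u in sel]),[556,12,1.25]);print(r.x,r.fun.reshape(-1,2))
    p=r.x
    c,s=np.cos(p[2]),np.sin(p[2])
    pin=onz(T,[tc(408,93)],97)[0];pinS=onz(S,[sc(551,207)],97)[0]
    for q in(pin,pinS):
        h=W(p,(66,-57,0));d=q-h; gx=c*d[0]+s*d[1];gy=-s*d[0]+c*d[1];print("pin",gx,gy,np.hypot(gx,gy),"a",np.arctan2(-gx,gy))
```

```text
[557.84  12.52   1.25] [[ 0.91 -1.25]
 [ 0.72 -0.19]
 [ 0.21 -0.66]
 [-0.55 -0.12]
 [ 0.25 -1.1 ]
 [-0.11 -0.74]
 [-1.45 -1.21]
 [-1.24 -0.23]
 [-0.71 -0.22]]
pin -67.82730392096711 -28.016826992002773 73.38586888418679 a 1.962511398063871
pin -67.67534648693673 -32.99648735489387 75.29090715278048 a 2.0244508027273422
[556.1   13.43   1.24] [[ 0.62 -0.41]
 [ 0.29  0.61]
 [-0.02 -0.1 ]
 [-0.9   0.41]
 [ 0.02 -0.51]]
pin -67.81532841442879 -29.966047723309863 74.14096562705747 a 1.986874837233159
pin -67.64473424315865 -34.94510446331941 76.13783814096554 a 2.047633644731846
[560.33   9.61   1.24] [[ 0.74  0.02]
 [-0.67 -0.55]
 [-0.29  0.34]
 [ 0.19  0.29]]
pin -65.67653483587641 -24.728451233677383 70.1776569034935 a 1.9308978977353788
pin -65.5129726702922 -29.70774393540673 71.93399500813331 a 1.9965267921715553
```

```bash
cat >> h.py <<'E'
import json,os
from scipy.spatial.transform import Rotation as Ro
GP=(557.5,12.2,1.245)
def g2w(x,y,z,p=GP):
    c,s=np.cos(p[2]),np.sin(p[2]);return np.array([p[0]+c*x-s*y,p[1]+s*x+c*y,z])
def w2g(q,p=GP):
    c,s=np.cos(p[2]),np.sin(p[2]);d=np.array(q)-[p[0],p[1],0];return np.array([c*d[0]+s*d[1],-s*d[0]+c*d[1],d[2]])
def Rdown(psi):
    # tool x down, tool z horizontal at world heading psi
    x=np.array([0,0,-1.]);z=np.array([np.cos(psi),np.sin(psi),0]);return np.c_[x,np.cross(z,x),z]
def rows(P0,psi0,wps):
    # wps: list of (TCP pos, psi) -> shift in cm, turn ; tool pointing down
    R0=Rdown(psi0)
    for p,psi in wps:
        d=R0.T@(np.array(p)-P0)/10; a=Ro.from_matrix(R0.T@Rdown(psi)).as_rotvec()
        print(np.round(d,2),np.round(a,3))
E
python3 - <<'E'
from h import *
np.set_printoptions(precision=3,suppress=True)
R=Ro.from_rotvec([ 2.06338527,  0.3097031 , -2.06324587]).as_matrix();print(R)
psi=np.arctan2(R[1,2],R[0,2]);print("psi0",psi, Rdown(psi))
for x in(-150,-142): print(g2w(x,0,0))
rows(np.array([182.2,-597.8,233.5]),psi,[(g2w(-155,0,120),GP[2]),(g2w(-155,0,120),GP[2]-np.pi)])
E
```

```text
[[-0.     0.292 -0.957]
 [ 0.002 -0.957 -0.292]
 [-1.    -0.002 -0.   ]]
psi0 -2.8457799310711893 [[ 0.     0.292 -0.957]
 [ 0.    -0.957 -0.292]
 [-1.     0.     0.   ]]
[ 509.491 -129.909    0.   ]
[ 512.051 -122.33     0.   ]
[ 11.35 -34.81 -44.66] [2.192 0.    0.   ]
[ 11.35 -34.81 -44.66] [-0.949  0.     0.   ]
```

Request:
arm_command:
  rows: [0, 0.5, -1, -1.5, 0, 0, 0, 0, 1, -3, -4, -0.05, 0, 0, 0, 2, -6, -7.5, -0.15, 0, 0, 0, 3, -9, -11.5, -0.25, 0, 0, 0, 4, -12, -15.5, -0.35, 0, 0, 0, 5, -15, -19.5, -0.45, 0, 0, 0, 6, -18, -23.5, -0.55, 0, 0, 0, 7, -21, -27, -0.65, 0, 0, 0, 8, -24, -31, -0.75, 0, 0, 0, 8.5, -26, -34, -0.8, 0, 0]
  grip_force: 20

```text
t: 1.1
position: [431.8, -246.9, 147.6]
tcp_rot: [1.547, 0.951, -1.548]
wrist_force: [0.6, -0.7, 0.1]
opening: 14.9
```

Run:
```python
from h import *
np.set_printoptions(precision=3,suppress=True)
P=np.array([182.2,-597.8,233.5])+Rdown(-2.8458)@np.array([85,-260,-340]);psi=-2.8458+.8;print(P,psi)
rows(P,psi,[(g2w(-165,0,90),GP[2]-np.pi)])
from cell import manip
s=manip.state();print(s['position'],s['tcp_rot'],s['opening'],s['wrist_force'])
R=Ro.from_rotvec(s['tcp_rot']).as_matrix();print(np.arctan2(R[1,2],R[0,2]))
```

```text
[ 431.645 -249.982  148.5  ] -2.0458
[  5.85   1.65 -12.75] [-0.149  0.     0.   ]
[ 431.841 -246.872  147.569] [ 1.547  0.951 -1.548] 14.859660410072504 [ 0.553 -0.717  0.131]
-2.0418513891060126
```

Request:
arm_command:
  rows: [0, 0.7, 0.2, -1.5, -0.02, 0, 0, 0, 1.5, 0.4, -3.5, -0.04, 0, 0, 0, 2.3, 0.6, -5.5, -0.06, 0, 0, 0, 3.1, 0.9, -7.5, -0.09, 0, 0, 0, 4, 1.1, -9.5, -0.11, 0, 0, 0, 4.8, 1.4, -11, -0.13, 0, 0, 0, 5.4, 1.55, -12, -0.14, 0, 0, 0, 5.8, 1.65, -12.7, -0.15, 0, 0, 0, 5.8, 1.65, -12.7, -0.15, 0, 0, 0, 5.8, 1.65, -12.7, -0.15, 0, 0]

```text
t: 2.1
position: [504.3, -144.9, 90.6]
tcp_rot: [1.444, 1.037, -1.445]
wrist_force: [0.8, -0.7, 0.0]
opening: 0.3
```

Run:
```python
from h import *
np.set_printoptions(precision=3,suppress=True)
P=np.array([431.645,-249.982,148.5])+Rdown(-2.0458)@np.array([58,16.5,-127]);psi=-2.0458+.15;print("cmd",P,psi,w2g(P))
from cell import manip
s=manip.state();print(s['position'],w2g(s['position']),s['opening'],s['wrist_force'])
R=Ro.from_rotvec(s['tcp_rot']).as_matrix();print(np.arctan2(R[1,2],R[0,2]))
for n,c in(("side",(230,170,130,110)),("top",(225,160,150,115))):
    d=manip.get_image(n);np.savez(n+"1.npz",**d);a=d["img"][c[1]:c[1]+c[3],c[0]:c[0]+c[2],::-1]
    if n=="side": print("tip px",proj(d,s['position']-[0,0,11]))
    cv2.imwrite(f"pics/{n}1.png",cv2.resize(a,None,fx=5,fy=5,interpolation=cv2.INTER_CUBIC))
```

```text
cmd [ 504.401 -144.588   90.5  ] -1.8958 [-165.536    0.124   90.5  ]
[ 504.268 -144.9     90.59 ] [-165.874    0.15    90.59 ] 0.2937514556582909 [ 0.826 -0.701  0.03 ]
-1.895978587356102
tip px [[258.808 244.659]]
```

View pics/side1.png

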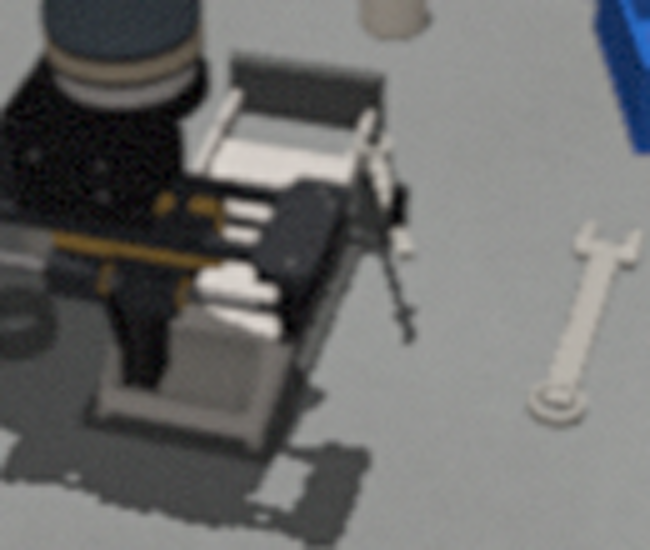

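View pics/top1.png

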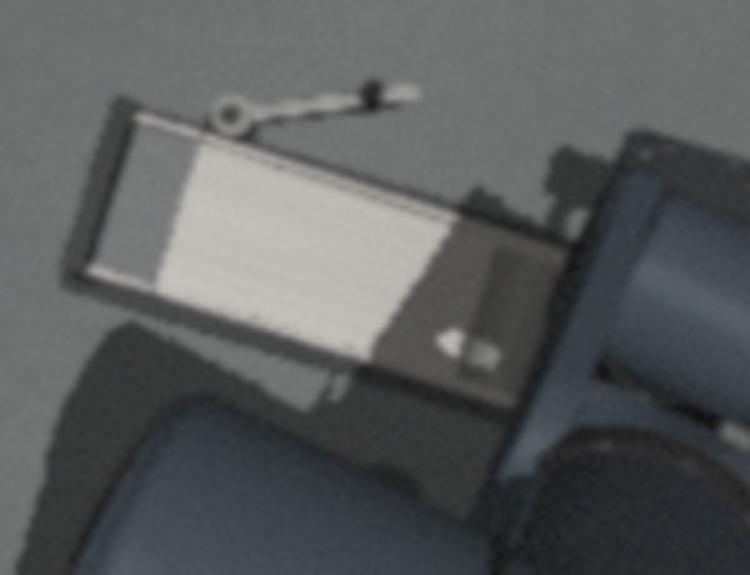

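```bash
sed -i 's/^GP=.*/GP=(558.7,11.3,1.245)/' h.py
python3 - <<'E'
from h import *
np.set_printoptions(precision=3,suppress=True)
P=np.array([504.4,-144.6,90.5]);psi=-1.8958
print(w2g(P))
rows(P,psi,[(g2w(-158,0,85),GP[2]-np.pi),(g2w(-156,0,40),GP[2]-np.pi),(g2w(-144,0,39),GP[2]-np.pi)])
S=dict(np.load("side1.npz"))
P=cloud(S); 
for v,u in((240,258),(243,258),(246,258)):print(P[v,u])
E
```

```text
[-165.078    1.546   90.5  ]
[ 0.55  0.16 -0.71] [0.001 0.    0.   ]
[ 5.05  0.16 -0.91] [0.001 0.    0.   ]
[ 5.15  0.16 -2.11] [0.001 0.    0.   ]
[ 503.713 -155.302  104.092]
[ 503.018 -152.371   91.78 ]
[ 502.633 -154.405   83.721]
```

Request:
arm_command:
  rows: [0, 0.5, 0.1, -0.2, 0, 0, 0, 0, 1.3, 0.2, -0.4, 0, 0, 0, 0, 2.2, 0.2, -0.6, 0, 0, 0, 0, 3.2, 0.2, -0.8, 0, 0, 0, 0, 4.2, 0.2, -0.9, 0, 0, 0, 0, 4.8, 0.2, -0.9, 0, 0, 0, 0, 5, 0.2, -0.9, 0, 0, 0, 0, 5, 0.2, -1.2, 0, 0, 0, 0, 5, 0.2, -1.5, 0, 0, 0, 0, 5, 0.2, -1.8, 0, 0, 0]

```text
t: 3.2
position: [512.4, -128.1, 40.9]
tcp_rot: [1.445, 1.037, -1.444]
wrist_force: [-0.7, -0.8, 0.0]
opening: 0.6
```

Run:
```python
from h import *
np.set_printoptions(precision=3,suppress=True)
P=np.array([504.4,-144.6,90.5])+Rdown(-1.8958)@np.array([50,2,-18]);print("cmd",P,w2g(P))
from cell import manip
s=manip.state();print(s['position'],w2g(s['position']),s['wrist_force'])
d=manip.get_image("side");c=(230,170,130,110);a=d["img"][c[1]:c[1]+c[3],c[0]:c[0]+c[2],::-1]
cv2.imwrite("pics/side2.png",cv2.resize(a,None,fx=5,fy=5,interpolation=cv2.INTER_CUBIC))
```

```text
cmd [ 512.043 -128.181   40.5  ] [-147.077   -0.44    40.5  ]
[ 512.413 -128.063   40.944] [-146.847   -0.753   40.944] [-0.685 -0.796  0.042]
```

View pics/side2.png

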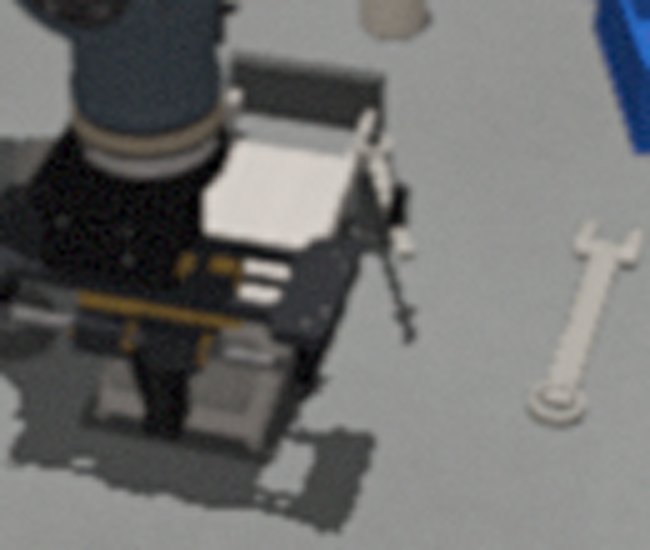

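Request:
arm_command:
  rows: [0, 0, 0, -0.2, 0, 0, 0, 0, 0, 0, -0.4, 0, 0, 0, 0, 0, 0, -0.6, 0, 0, 0, 0, 0, 0, -0.8, 0, 0, 0, 0, 0, 0, -1.1, 0, 0, 0, 0, -0.05, 0, -1.4, 0, 0, 0, 0, -0.1, 0, -1.7, 0, 0, 0, 0, -0.15, 0, -2.0, 0, 0, 0, 0, -0.2, 0, -2.4, 0, 0, 0, 0, -0.25, 0, -2.8, 0, 0, 0]

```text
t: 4.25
position: [521.1, -101.3, 43.1]
tcp_rot: [1.444, 1.038, -1.444]
wrist_force: [-0.6, -0.7, 0.7]
opening: 0.5
```

Run:
```python
from h import *
np.set_printoptions(precision=3,suppress=True)
P=np.array([512.04,-128.18,40.5])+Rdown(-1.8958)@np.array([-2.5,0,-28]);print("cmd",P,w2g(P))
from cell import manip
s=manip.state();print(s['position'],w2g(s['position']),s['wrist_force'])
for n,c in(("side",(230,170,130,110)),("top",(225,160,150,115))):
    d=manip.get_image(n);a=d["img"][c[1]:c[1]+c[3],c[0]:c[0]+c[2],::-1]
    cv2.imwrite(f"pics/{n}3.png",cv2.resize(a,None,fx=5,fy=5,interpolation=cv2.INTER_CUBIC))
```

```text
cmd [ 520.981 -101.646   43.   ] [-119.077   -0.415   43.   ]
[ 521.078 -101.319   43.083] [-118.736   -0.403   43.083] [-0.585 -0.671  0.68 ]
```

View pics/side3.png

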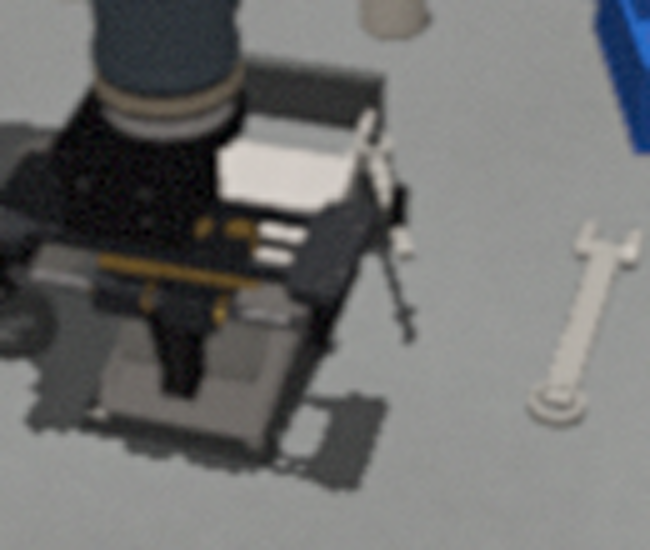

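View pics/top3.png

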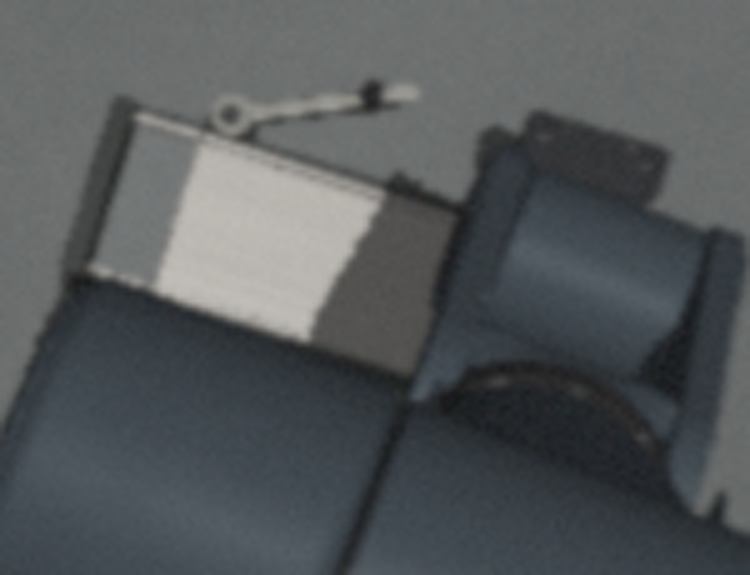

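Request:
arm_command:
  rows: [0, -0.07, 0, -0.4, 0, 0, 0, 0, -0.14, 0, -0.8, 0, 0, 0, 0, -0.21, 0, -1.2, 0, 0, 0, 0, -0.28, 0, -1.6, 0, 0, 0, 0, -0.35, 0, -2.0, 0, 0, 0, 0, -0.42, 0, -2.4, 0, 0, 0, 0, -0.49, 0, -2.8, 0, 0, 0, 0, -0.56, 0, -3.2, 0, 0, 0, 0, -0.63, 0, -3.6, 0, 0, 0, 0, -0.7, 0, -4.0, 0, 0, 0]

```text
t: 5.35
position: [533.9, -63.4, 50.1]
tcp_rot: [1.444, 1.038, -1.444]
wrist_force: [0.1, -1.1, -0.6]
opening: 0.2
```

Request:
arm_command:
  rows: [0, -0.07, 0, -0.4, 0, 0, 0, 0, -0.14, 0, -0.8, 0, 0, 0, 0, -0.21, 0, -1.2, 0, 0, 0, 0, -0.28, 0, -1.6, 0, 0, 0, 0, -0.35, 0, -2.0, 0, 0, 0, 0, -0.42, 0, -2.4, 0, 0, 0, 0, -0.49, 0, -2.8, 0, 0, 0, 0, -0.56, 0, -3.2, 0, 0, 0, 0, -0.63, 0, -3.6, 0, 0, 0, 0, -0.7, 0, -4.0, 0, 0, 0]

```text
t: 6.35
position: [546.6, -25.5, 57.1]
tcp_rot: [1.445, 1.038, -1.444]
wrist_force: [-0.1, -0.6, 0.9]
opening: 0.4
```

Run:
```python
from h import *
np.set_printoptions(precision=3,suppress=True)
P=np.array([520.98,-101.65,43])+Rdown(-1.8958)@np.array([-14,0,-80]);print("cmd",P,w2g(P))
from cell import manip
s=manip.state();print(s['position'],w2g(s['position']),s['wrist_force'])
for n,c in(("side",(230,170,130,110)),):
    d=manip.get_image(n);a=d["img"][c[1]:c[1]+c[3],c[0]:c[0]+c[2],::-1]
    cv2.imwrite(f"pics/{n}4.png",cv2.resize(a,None,fx=5,fy=5,interpolation=cv2.INTER_CUBIC))
```

```text
cmd [546.525 -25.838  57.   ] [-39.081  -0.352  57.   ]
[546.649 -25.549  57.12 ] [-38.768  -0.377  57.12 ] [-0.141 -0.559  0.868]
```

View pics/side4.png

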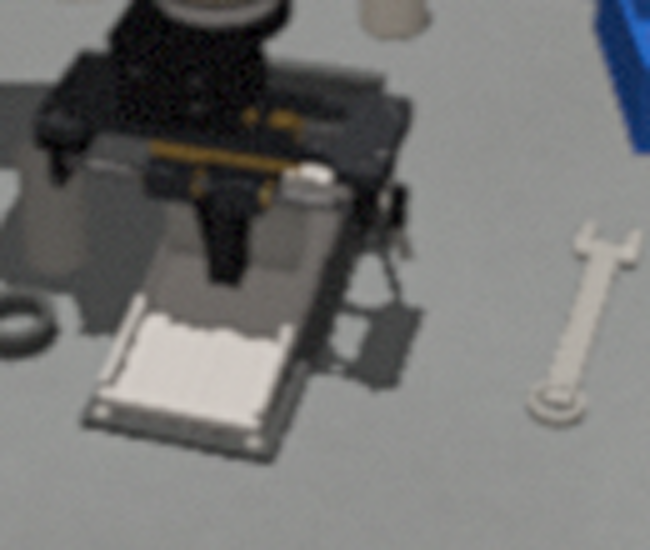

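Run:
```python
from h import *
np.set_printoptions(precision=0,suppress=True)
from cell import manip
d=manip.get_image("side");P=cloud(d)
for v in range(200,226,2): print(v,[tuple(int(k) if k==k else -1 for k in w2g(P[v,u])) for u in range(296,314,3)])
print("left")
for v in range(196,212,3): print(v,[tuple(int(k) if k==k else -1 for k in w2g(P[v,u])) for u in range(238,252,3)])
```

```text
200 [(-64, -66, 160), (-60, -73, 159), (-60, -81, 160), (-58, -88, 160), (-47, -93, 154), (169, -54, 0)]
202 [(-73, -69, 161), (-70, -76, 160), (-68, -83, 160), (-65, -90, 159), (-38, -91, 140), (160, -56, -2)]
204 [(-74, -69, 155), (-76, -77, 158), (-73, -84, 158), (-74, -92, 160), (131, -53, 9), (146, -60, 0)]
206 [(59, -33, 47), (-75, -77, 151), (-72, -84, 150), (-74, -92, 153), (3, -82, 96), (135, -62, 0)]
208 [(39, -39, 55), (61, -42, 40), (-72, -84, 144), (-1, -1, -1), (-3, -84, 95), (123, -65, 1)]
210 [(-69, -68, 133), (-68, -75, 133), (-75, -85, 140), (-45, -86, 119), (-7, -85, 91), (113, -67, 1)]
212 [(23, -43, 53), (-73, -77, 131), (-76, -85, 135), (61, -61, 30), (-8, -85, 85), (104, -69, 0)]
214 [(28, -42, 42), (72, -39, 10), (-73, -85, 126), (60, -61, 23), (-8, -86, 79), (94, -72, 0)]
216 [(24, -43, 38), (56, -44, 15), (-76, -85, 121), (61, -61, 15), (-11, -86, 74), (84, -74, 0)]
218 [(52, -35, 8), (52, -45, 10), (56, -53, 9), (55, -62, 11), (-13, -87, 69), (-16, -96, 73)]
220 [(44, -37, 7), (46, -46, 8), (59, -52, 0), (59, -62, 0), (63, -70, 0), (-24, -98, 72)]
222 [(33, -41, 9), (33, -50, 10), (48, -55, 0), (52, -63, 0), (50, -73, 3), (58, -81, -1)]
224 [(24, -43, 9), (26, -51, 8), (39, -57, 0), (40, -66, 1), (44, -75, 0), (48, -83, 0)]
left
196 [(-75, 87, 151), (-72, 80, 151), (-75, 70, 154), (-66, 66, 149), (135, 144, 0)]
199 [(-74, 88, 141), (-75, 79, 143), (-65, 75, 137), (-43, 77, 121), (119, 138, 0)]
202 [(13, 131, 62), (-75, 80, 133), (-70, 74, 131), (-69, 66, 131), (-69, 57, 133)]
205 [(-12, 120, 72), (-77, 80, 125), (-65, 77, 117), (87, 136, 0), (87, 125, 0)]
208 [(-11, 121, 60), (-8, 113, 59), (-3, 106, 57), (11, 103, 47), (72, 120, 0)]
211 [(-8, 124, 46), (-6, 115, 46), (-1, 108, 44), (12, 104, 35), (58, 115, 0)]
```

Request:
arm_command:
  rows: [0, -0.07, 0, -0.4, 0, 0, 0, 0, -0.14, 0, -0.8, 0, 0, 0, 0, -0.21, 0, -1.2, 0, 0, 0, 0, -0.28, 0, -1.6, 0, 0, 0, 0, -0.35, 0, -2.0, 0, 0, 0, 0, -0.42, 0, -2.4, 0, 0, 0, 0, -0.49, 0, -2.8, 0, 0, 0, 0, -0.56, 0, -3.2, 0, 0, 0, 0, -0.63, 0, -3.6, 0, 0, 0, 0, -0.7, 0, -4.0, 0, 0, 0]

```text
t: 7.45
position: [559.4, 12.4, 64.1]
tcp_rot: [1.444, 1.038, -1.444]
wrist_force: [0.4, -0.8, 0.1]
opening: 0.2
```

Request:
arm_command:
  rows: [0, -0.07, 0, -0.4, 0, 0, 0, 0, -0.14, 0, -0.8, 0, 0, 0, 0, -0.21, 0, -1.2, 0, 0, 0, 0, -0.28, 0, -1.6, 0, 0, 0, 0, -0.35, 0, -2.0, 0, 0, 0, 0, -0.4, 0, -2.3, 0, 0, 0, 0, -0.45, 0, -2.6, 0, 0, 0, 0, -0.5, 0, -2.9, 0, 0, 0, 0, -0.55, 0, -3.2, 0, 0, 0, 0, -0.6, 0, -3.5, 0, 0, 0]

```text
t: 8.45
position: [570.5, 45.4, 70.1]
tcp_rot: [1.444, 1.038, -1.445]
wrist_force: [-0.5, -0.8, -0.0]
opening: 0.0
```

Run:
```python
from h import *
np.set_printoptions(precision=3,suppress=True)
P=np.array([546.525,-25.838,57])+Rdown(-1.8958)@np.array([-13,0,-75]);print("cmd",P,w2g(P))
from cell import manip
s=manip.state();print(s['position'],w2g(s['position']),s['wrist_force'])
for n,c in(("side",(230,150,130,110)),):
    d=manip.get_image(n);a=d["img"][c[1]:c[1]+c[3],c[0]:c[0]+c[2],::-1]
    cv2.imwrite(f"pics/{n}5.png",cv2.resize(a,None,fx=5,fy=5,interpolation=cv2.INTER_CUBIC))
```

```text
cmd [570.473  45.236  70.   ] [35.919 -0.293 70.   ]
[570.526  45.448  70.069] [36.137 -0.275 70.069] [-0.53  -0.838 -0.006]
```

View pics/side5.png

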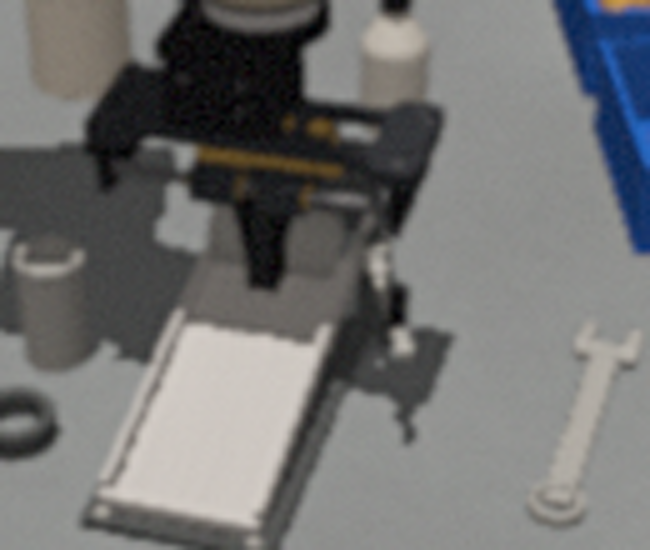

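Request:
arm_command:
  rows: [0, -0.04, 0, -0.2, 0, 0, 0, 0, -0.07, 0, -0.4, 0, 0, 0, 0, -0.1, 0, -0.6, 0, 0, 0, 0, -0.14, 0, -0.8, 0, 0, 0, 0, -0.18, 0, -1.0, 0, 0, 0, 0, -0.21, 0, -1.2, 0, 0, 0, 0, -0.24, 0, -1.4, 0, 0, 0, 0, -0.25, 0, -1.6, 0, 0, 0, 0, -0.25, 0, -1.8, 0, 0, 0, 0, -0.25, 0, -2.0, 0, 0, 0]

```text
t: 9.5
position: [576.9, 64.5, 72.5]
tcp_rot: [1.445, 1.038, -1.444]
wrist_force: [-0.2, -0.8, 0.1]
opening: 0.4
```

Request:
arm_command:
  rows: [0, 0, 0, -0.1, 0, 0, 0, 0, 0.05, 0, -0.2, 0, 0, 0, 0, 0.1, 0, -0.3, 0, 0, 0, 0, 0.15, 0, -0.4, 0, 0, 0, 0, 0.2, 0, -0.5, 0, 0, 0, 0, 0.2, 0, -0.6, 0, 0, 0, 0, 0.2, 0, -0.7, 0, 0, 0, 0, 0.2, 0, -0.7, 0, 0, 0, 0, 0.2, 0, -0.7, 0, 0, 0, 0, 0.2, 0, -0.7, 0, 0, 0]

```text
t: 10.5
position: [579.1, 70.8, 70.6]
tcp_rot: [1.444, 1.038, -1.444]
wrist_force: [-0.7, -0.3, 0.7]
opening: 0.3
```

Run:
```python
from h import *
np.set_printoptions(precision=3,suppress=True)
P=np.array([570.473,45.236,70])+Rdown(-1.8958)@np.array([-0.5,0,-27]);print("cmd",P,w2g(P))
from cell import manip
s=manip.state();print(s['position'],w2g(s['position']),s['wrist_force'])
for n,c in(("side",(230,150,130,110)),):
    d=manip.get_image(n);a=d["img"][c[1]:c[1]+c[3],c[0]:c[0]+c[2],::-1]
    cv2.imwrite(f"pics/{n}6.png",cv2.resize(a,None,fx=5,fy=5,interpolation=cv2.INTER_CUBIC))
```

```text
cmd [579.094  70.823  70.5  ] [62.919 -0.271 70.5  ]
[579.103  70.788  70.579] [62.889 -0.29  70.579] [-0.69  -0.276  0.678]
```

View pics/side6.png

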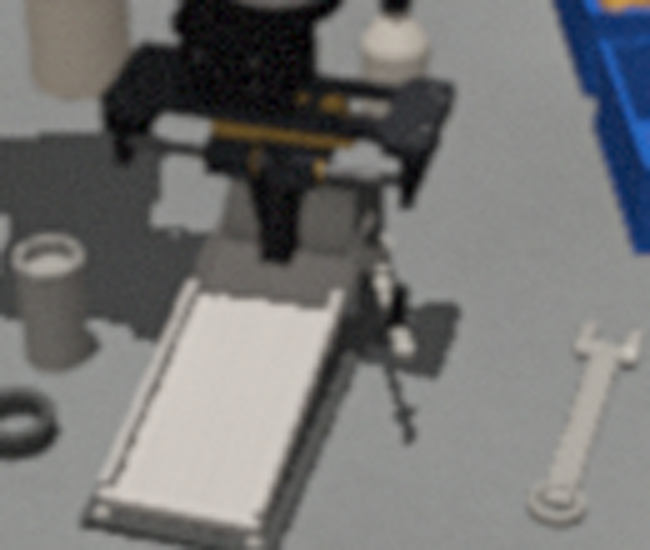

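Request:
arm_command:
  rows: [0, 0, 0, 0.3, 0, 0, 0, 0, 0, 0, 0.8, 0, 0, 0, 0, 0, 0, 1.4, 0, 0, 0, 0, -0.1, 0, 2.0, 0, 0, 0, 0, -0.2, 0, 2.5, 0, 0, 0, 0, -0.2, 0, 2.8, 0, 0, 0, 0, -0.2, 0, 3, 0, 0, 0, 0, -0.2, 0, 3, 0, 0, 0, 0, -0.2, 0, 3, 0, 0, 0, 0, -0.2, 0, 3, 0, 0, 0]

```text
t: 11.55
position: [569.6, 42.6, 72.5]
tcp_rot: [1.444, 1.038, -1.444]
wrist_force: [0.1, 0.3, -0.1]
opening: 0.1
```

Run:
```python
from h import *
np.set_printoptions(precision=0,suppress=True)
P=np.array([579.094,70.823,70.5])+Rdown(-1.8958)@np.array([-2,0,30]);print("cmd",P,w2g(P))
from cell import manip
for n,c in(("side",(230,150,130,110)),("top",(225,160,150,115))):
    d=manip.get_image(n);a=d["img"][c[1]:c[1]+c[3],c[0]:c[0]+c[2],::-1]
    print(n,"shell seat axis ends",proj(d,[g2w(96,36,65),g2w(96,-36,65),g2w(96,0,85),g2w(76,0,65)])-[c[0],c[1]])
    cv2.imwrite(f"pics/{n}7.png",cv2.resize(a,None,fx=5,fy=5,interpolation=cv2.INTER_CUBIC))
    if n=="side":
        C=cloud(d)
        for v in range(185,204,2):print(v,[tuple(int(k) if k==k else -1 for k in w2g(C[v,u])) for u in (275,278,281,292,296,300)])
```

```text
cmd [570.  42.  72.] [33. -0. 72.]
side shell seat axis ends [[47. 41.]
 [70. 45.]
 [58. 37.]
 [57. 47.]]
185 [(-5, 7, 156), (5, 3, 149), (-2, -8, 156), (20, -32, 146), (120, -17, 81), (114, -31, 87)]
187 [(-3, 8, 147), (1, 2, 145), (-5, -8, 152), (23, -31, 138), (108, -20, 81), (115, -30, 79)]
189 [(-4, 8, 141), (18, 7, 127), (-4, -8, 144), (0, -38, 147), (-1, -49, 150), (2, -59, 149)]
191 [(80, 37, 75), (20, 8, 119), (-6, -8, 139), (82, -15, 83), (87, -25, 82), (2, -59, 143)]
193 [(76, 36, 70), (22, 9, 111), (23, 0, 112), (81, -15, 76), (82, -27, 78), (116, -30, 56)]
195 [(78, 37, 62), (21, 9, 104), (21, 0, 106), (77, -16, 72), (78, -28, 74), (117, -30, 48)]
197 [(90, 41, 45), (19, 8, 99), (26, 1, 95), (77, -16, 65), (77, -28, 67), (112, -31, 44)]
199 [(78, 37, 46), (25, 10, 88), (24, 1, 90), (78, -16, 57), (80, -27, 57), (64, -44, 72)]
201 [(66, 33, 48), (23, 10, 82), (23, 1, 84), (77, -16, 50), (81, -27, 50), (59, -45, 68)]
203 [(58, 31, 47), (21, 9, 76), (23, 1, 77), (67, -19, 50), (72, -30, 49), (73, -42, 50)]
top shell seat axis ends [[26. 52.]
 [34. 27.]
 [29. 39.]
 [37. 41.]]
```

View pics/side7.png

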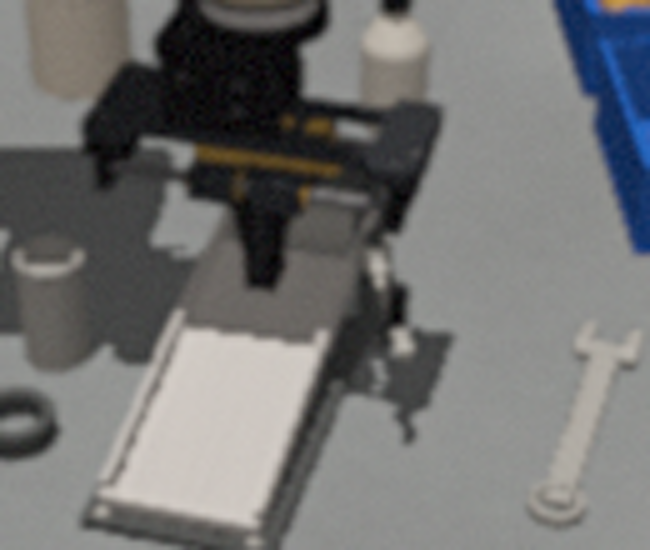

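View pics/top7.png

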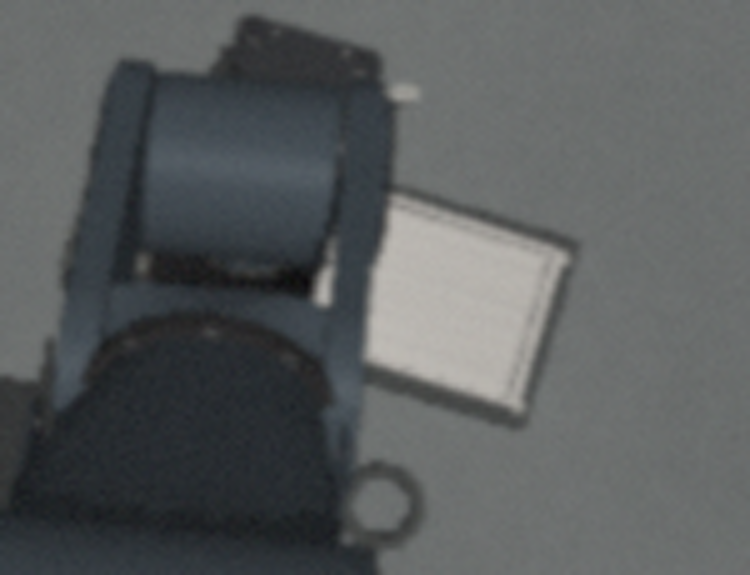

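```bash
cat >> h.py <<'E'
def C(a,phi,off=15.5,z=90):
    pin=np.array([66-75*np.sin(a),-57+75*np.cos(a)]);c=pin-off*np.array([np.cos(phi),np.sin(phi)])
    return g2w(c[0],c[1],z)
def psi_of(phi): return GP[2]+phi-np.pi
E
python3 - <<'E'
from h import *
np.set_printoptions(precision=3,suppress=True)
P=np.array([579.094,70.823,70.5])+Rdown(-1.8958)@np.array([-2,0,30]);psi=-1.8958
q=C(2.,np.pi/2,32);print(P,q,w2g(q))
rows(P,psi,[(P+[0,0,57],psi),(np.r_[q[:2],130],psi_of(np.pi/2)),(q,psi_of(np.pi/2))])
E
```

```text
[569.515  42.394  72.5  ] [671.884 -29.257  90.   ] [  -2.197 -120.211   90.   ]
[-5.7  0.   0. ] [0. 0. 0.]
[-5.75 11.99  3.52] [-1.57  0.    0.  ]
[-1.75 11.99  3.52] [-1.57  0.    0.  ]
```

Request:
arm_command:
  rows: [0, -1, 0, 0, 0, 0, 0, 0, -2.5, 0, 0, 0, 0, 0, 0, -4, 0, 0, 0, 0, 0, 0, -5.2, 0.5, 0.1, -0.1, 0, 0, 0, -5.7, 2, 0.5, -0.23, 0, 0, 0, -5.7, 4, 1.1, -0.36, 0, 0, 0, -5.7, 6, 1.8, -0.5, 0, 0, 0, -5.7, 8, 2.4, -0.64, 0, 0, 0, -5.7, 10, 3, -0.78, 0, 0, 0, -5.7, 11, 3.3, -0.9, 0, 0]

```text
t: 12.65
position: [665.1, -25.2, 130.5]
tcp_rot: [0.773, 1.426, -0.772]
wrist_force: [-0.3, -0.0, -0.6]
opening: 0.5
```

Run:
```python
from h import *
np.set_printoptions(precision=3,suppress=True)
P=np.array([569.515,42.394,72.5])+Rdown(-1.8958)@np.array([-57,110,33]);psi=-1.8958+.9
q=C(2.,np.pi/2,32)
print(P,psi);rows(P,psi,[(q+[0,0,40],psi_of(np.pi/2)),(q,psi_of(np.pi/2))])
from cell import manip
s=manip.state();print(s['position'],s['q'])
```

```text
[663.219 -24.003 129.5  ] -0.9957999999999999
[-0.05  0.44  0.91] [-0.67  0.    0.  ]
[3.95 0.44 0.91] [-0.67  0.    0.  ]
[665.071 -25.231 130.535] [-0.205  0.699  1.412 -0.     1.028 -0.785]
```

Request:
arm_command:
  rows: [0, 0, 0.2, 0.4, -0.12, 0, 0, 0, 0, 0.4, 0.9, -0.25, 0, 0, 0, 0, 0.4, 0.9, -0.38, 0, 0, 0, 0.5, 0.4, 0.9, -0.5, 0, 0, 0, 1.2, 0.4, 0.9, -0.6, 0, 0, 0, 2, 0.4, 0.9, -0.67, 0, 0, 0, 2.8, 0.4, 0.9, -0.67, 0, 0, 0, 3.5, 0.4, 0.9, -0.67, 0, 0, 0, 3.9, 0.4, 0.9, -0.67, 0, 0, 0, 3.9, 0.4, 0.9, -0.67, 0, 0]

```text
t: 13.65
position: [671.0, -29.3, 89.9]
tcp_rot: [0.256, 1.557, -0.256]
wrist_force: [-0.5, 0.2, -0.1]
opening: 0.3
```

Run:
```python
from h import *
np.set_printoptions(precision=3,suppress=True)
P=np.array([663.219,-24.003,129.5])+Rdown(-.9958)@np.array([39,4,9]);psi=-.9958+.67
print(P,psi,w2g(P))
from cell import manip
s=manip.state();print(s['position'],s['q'])
for n,c in(("side",(260,140,130,110)),):
    d=manip.get_image(n);np.savez("side8.npz",**d);a=d["img"][c[1]:c[1]+c[3],c[0]:c[0]+c[2],::-1]
    cv2.imwrite(f"pics/{n}8.png",cv2.resize(a,None,fx=5,fy=5,interpolation=cv2.INTER_CUBIC))
rows(P,psi,[(C(a,min(a,np.pi/2)),psi_of(min(a,np.pi/2))) for a in (2.0,1.9,1.8,1.7,1.571)])
```

```text
[671.47 -29.38  90.5 ] -0.3258 [  -2.447 -119.858   90.5  ]
[671.03  -29.28   89.871] [-0.21   0.76   1.414  0.     0.969 -1.454]
[ 0.05  0.02 -1.61] [-0.  0.  0.]
[ 0.05 -0.25 -2.31] [-0.  0.  0.]
[ 0.05 -0.46 -3.03] [-0.  0.  0.]
[ 0.05 -0.59 -3.77] [-0.  0.  0.]
[ 0.05 -0.66 -4.73] [-0.  0.  0.]
```

View pics/side8.png

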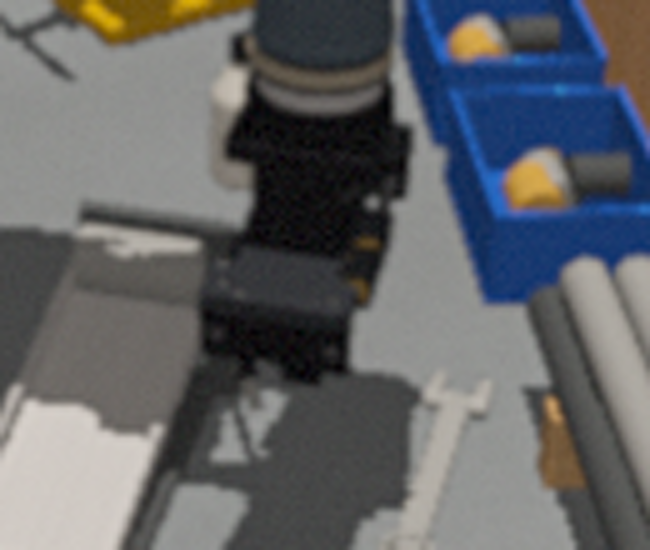

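Request:
arm_command:
  rows: [0, 0.05, 0, -0.3, 0, 0, 0, 0, 0.05, 0, -0.7, 0, 0, 0, 0, 0.05, 0, -1.1, 0, 0, 0, 0, 0.05, 0, -1.5, 0, 0, 0, 0, 0.05, -0.1, -1.9, 0, 0, 0, 0, 0.05, -0.25, -2.3, 0, 0, 0, 0, 0.05, -0.35, -2.7, 0, 0, 0, 0, 0.05, -0.45, -3, 0, 0, 0, 0, 0.05, -0.55, -3.4, 0, 0, 0, 0, 0.05, -0.6, -3.8, 0, 0, 0]

```text
t: 14.7
position: [633.3, -23.0, 90.1]
tcp_rot: [0.256, 1.555, -0.256]
wrist_force: [1.0, -0.2, 0.1]
opening: 0.7
```

Run:
```python
from h import *
np.set_printoptions(precision=3,suppress=True)
P=np.array([671.47,-29.38,90.5])+Rdown(-.3258)@np.array([.5,-6,-38]);psi=-.3258
print(P,psi,w2g(P))
from cell import manip
s=manip.state();print(s['position'],s['wrist_force'])
for n,c in(("side",(260,140,130,110)),("top",(215,140,150,115))):
    d=manip.get_image(n);a=d["img"][c[1]:c[1]+c[3],c[0]:c[0]+c[2],::-1]
    cv2.imwrite(f"pics/{n}9.png",cv2.resize(a,None,fx=5,fy=5,interpolation=cv2.INTER_CUBIC))
rows(P,psi,[(C(a,min(a,np.pi/2)),psi_of(min(a,np.pi/2))) for a in np.arange(1.65,0.8,-.05)])
```

```text
[633.549 -22.902  90.   ] -0.3258 [ -8.446 -81.858  90.   ]
[633.331 -23.009  90.083] [ 1.002 -0.193  0.096]
[ 0.   -0.03 -0.34] [-0.  0.  0.]
[ 0.   -0.05 -0.72] [-0.  0.  0.]
[ 0.   -0.09 -1.09] [0.021 0.    0.   ]
[ 0.   -0.15 -1.47] [0.071 0.    0.   ]
[ 0.   -0.19 -1.85] [0.121 0.    0.   ]
[ 0.   -0.21 -2.23] [0.171 0.    0.   ]
[ 0.   -0.21 -2.62] [0.221 0.    0.   ]
[ 0.  -0.2 -3. ] [0.271 0.    0.   ]
[ 0.   -0.16 -3.38] [0.321 0.    0.   ]
[ 0.   -0.11 -3.76] [0.371 0.    0.   ]
[ 0.   -0.03 -4.13] [0.421 0.    0.   ]
[ 0.    0.06 -4.51] [0.471 0.    0.   ]
[ 0.    0.17 -4.87] [0.521 0.    0.   ]
[ 0.    0.3  -5.23] [0.571 0.    0.   ]
[ 0.    0.44 -5.59] [0.621 0.    0.   ]
[ 0.    0.61 -5.93] [0.671 0.    0.   ]
[ 0.    0.79 -6.27] [0.721 0.    0.   ]
```

View pics/side9.png

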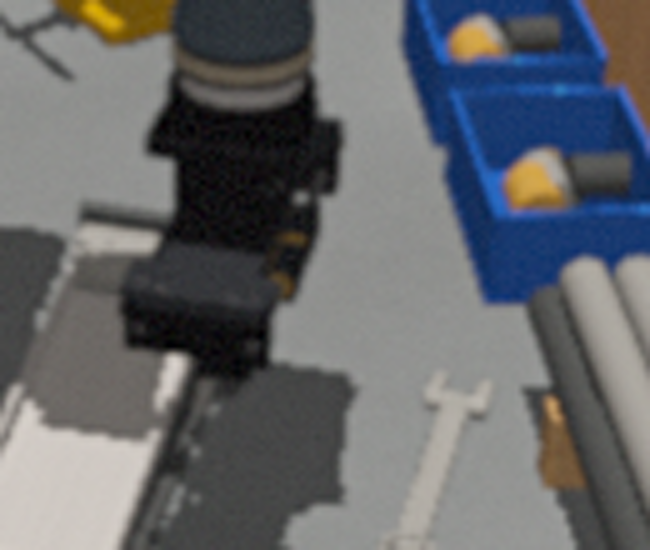

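View pics/top9.png

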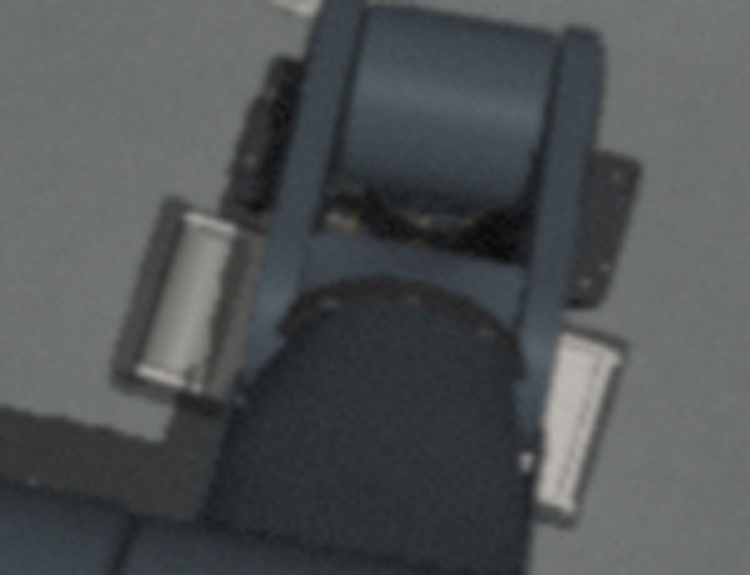

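Request:
arm_command:
  rows: [0, 0, -0.03, -0.35, 0, 0, 0, 0, 0, -0.05, -0.7, 0, 0, 0, 0, 0, -0.1, -1.1, 0.02, 0, 0, 0, 0, -0.15, -1.5, 0.07, 0, 0, 0, 0, -0.2, -1.85, 0.12, 0, 0, 0, 0, -0.2, -2.25, 0.17, 0, 0, 0, 0, -0.2, -2.6, 0.22, 0, 0, 0, 0, -0.2, -3.0, 0.27, 0, 0, 0, 0, -0.15, -3.4, 0.32, 0, 0, 0, 0, -0.1, -3.75, 0.37, 0, 0]

```text
t: 15.8
position: [597.2, -11.8, 90.1]
tcp_rot: [0.546, 1.501, -0.547]
wrist_force: [0.4, -0.5, -0.0]
opening: 0.5
```

Run:
```python
from h import *
np.set_printoptions(precision=3,suppress=True)
P=np.array([633.549,-22.902,90])+Rdown(-.3258)@np.array([0,-1,-37.5]);psi=-.3258-.37
print(P,psi,w2g(P))
from cell import manip
s=manip.state();print(s['position'],s['wrist_force'])
for n,c in(("side",(260,140,130,110)),):
    d=manip.get_image(n);a=d["img"][c[1]:c[1]+c[3],c[0]:c[0]+c[2],::-1]
    cv2.imwrite(f"pics/{n}10.png",cv2.resize(a,None,fx=5,fy=5,interpolation=cv2.INTER_CUBIC))
rows(P,psi,[(C(a,min(a,np.pi/2)),psi_of(min(a,np.pi/2))) for a in np.arange(1.15,0.65,-.05)])
```

```text
[597.702 -11.847  90.   ] -0.6958 [ -9.446 -44.358  90.   ]
[597.23  -11.796  90.062] [ 0.438 -0.464 -0.031]
[ 0.   -0.08 -0.38] [0.051 0.    0.   ]
[ 0.   -0.13 -0.76] [0.101 0.    0.   ]
[ 0.   -0.16 -1.14] [0.151 0.    0.   ]
[ 0.   -0.17 -1.53] [0.201 0.    0.   ]
[ 0.   -0.16 -1.91] [0.251 0.    0.   ]
[ 0.   -0.13 -2.29] [0.301 0.    0.   ]
[ 0.   -0.08 -2.67] [0.351 0.    0.   ]
[ 0.   -0.02 -3.05] [0.401 0.    0.   ]
[ 0.    0.07 -3.42] [0.451 0.    0.   ]
[ 0.    0.17 -3.79] [0.501 0.    0.   ]
```

View pics/side10.png

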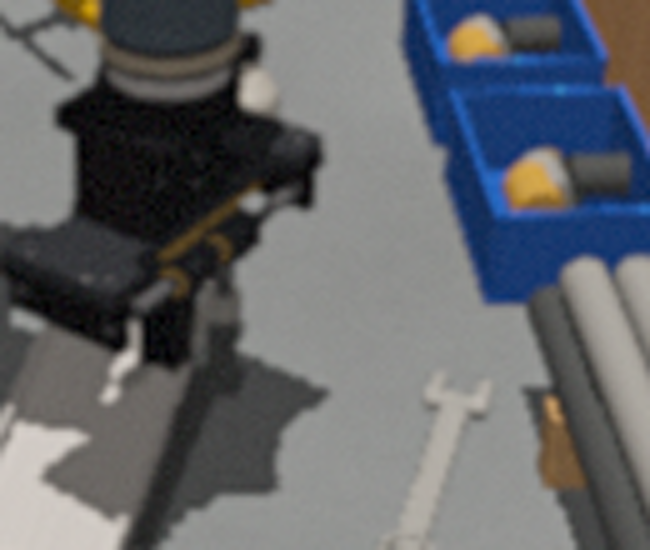

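Keeper arm end is visible ahead of the finger at about (118,370) in the crop: it is following. Continue to about a = 0.7.

Request:
arm_command:
  rows: [0, 0, -0.08, -0.4, 0.05, 0, 0, 0, 0, -0.13, -0.75, 0.1, 0, 0, 0, 0, -0.16, -1.15, 0.15, 0, 0, 0, 0, -0.17, -1.55, 0.2, 0, 0, 0, 0, -0.16, -1.9, 0.25, 0, 0, 0, 0, -0.13, -2.3, 0.3, 0, 0, 0, 0, -0.08, -2.65, 0.35, 0, 0, 0, 0, 0, -3.05, 0.4, 0, 0, 0, 0, 0.07, -3.4, 0.45, 0, 0, 0, 0, 0.2, -3.8, 0.5, 0, 0]

```text
t: 16.85
position: [569.4, 14.0, 90.0]
tcp_rot: [0.93, 1.363, -0.93]
wrist_force: [0.6, -0.4, 0.3]
opening: 0.3
```

Run:
```python
from h import *
np.set_printoptions(precision=3,suppress=True)
P=np.array([597.702,-11.847,90])+Rdown(-.6958)@np.array([0,2,-38]);psi=-.6958-.5
print(P,psi,w2g(P))
from cell import manip
s=manip.state();print(s['position'],s['wrist_force'])
for n,c in(("side",(240,140,130,110)),):
    d=manip.get_image(n);a=d["img"][c[1]:c[1]+c[3],c[0]:c[0]+c[2],::-1]
    cv2.imwrite(f"pics/{n}11.png",cv2.resize(a,None,fx=5,fy=5,interpolation=cv2.INTER_CUBIC))
rows(P,psi,[(C(a,min(a,np.pi/2)),psi_of(min(a,np.pi/2))) for a in np.arange(.65,-.06,-.05)])
```

```text
[569.817  14.046  90.   ] -1.1958 [ 6.16  -9.654 90.   ]
[569.37   13.965  90.022] [ 0.606 -0.412  0.296]
[ 0.   -0.09 -0.35] [0.051 0.    0.   ]
[ 0.   -0.14 -0.73] [0.101 0.    0.   ]
[ 0.   -0.17 -1.12] [0.151 0.    0.   ]
[ 0.   -0.18 -1.5 ] [0.201 0.    0.   ]
[ 0.   -0.17 -1.88] [0.251 0.    0.   ]
[ 0.   -0.15 -2.26] [0.301 0.    0.   ]
[ 0.   -0.1  -2.64] [0.351 0.    0.   ]
[ 0.   -0.03 -3.02] [0.401 0.    0.   ]
[ 0.    0.05 -3.39] [0.451 0.    0.   ]
[ 0.    0.15 -3.76] [0.501 0.    0.   ]
[ 0.    0.28 -4.13] [0.551 0.    0.   ]
[ 0.    0.41 -4.48] [0.601 0.    0.   ]
[ 0.    0.57 -4.83] [0.651 0.    0.   ]
[ 0.    0.75 -5.17] [0.701 0.    0.   ]
[ 0.    0.94 -5.5 ] [0.751 0.    0.   ]
```

View pics/side11.png

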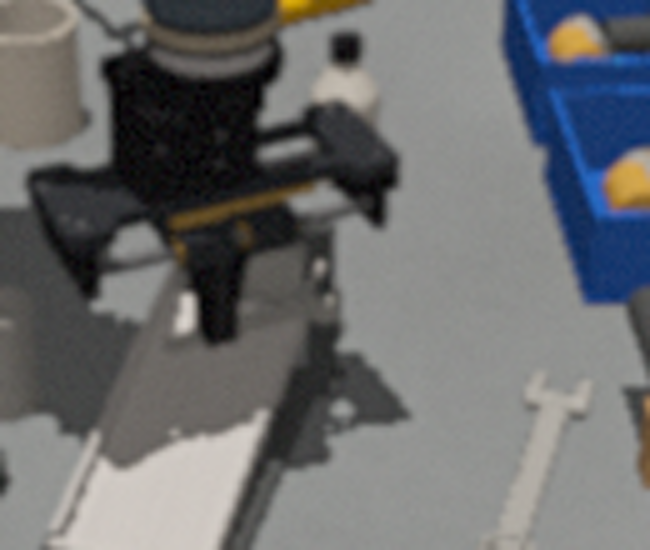

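Keeper arm now spans the channel in front of the finger (tip at about (185,312), hub at (320,280)). Continue to a ≈ 0.2.

Request:
arm_command:
  rows: [0, 0, -0.09, -0.35, 0.05, 0, 0, 0, 0, -0.14, -0.75, 0.1, 0, 0, 0, 0, -0.17, -1.1, 0.15, 0, 0, 0, 0, -0.18, -1.5, 0.2, 0, 0, 0, 0, -0.17, -1.9, 0.25, 0, 0, 0, 0, -0.15, -2.25, 0.3, 0, 0, 0, 0, -0.1, -2.65, 0.35, 0, 0, 0, 0, 0, -3.0, 0.4, 0, 0, 0, 0, 0.05, -3.4, 0.45, 0, 0, 0, 0, 0.15, -3.75, 0.5, 0, 0]

```text
t: 17.9
position: [557.1, 49.5, 90.0]
tcp_rot: [1.301, 1.147, -1.302]
wrist_force: [-0.8, -0.8, -0.1]
opening: 0.6
```

Run:
```python
from h import *
np.set_printoptions(precision=3,suppress=True)
P=np.array([569.817,14.046,90])+Rdown(-1.1958)@np.array([0,1.5,-37.5]);psi=-1.1958-.5
print(P,psi,w2g(P))
from cell import manip
s=manip.state();print(s['position'],s['wrist_force'])
for n,c in(("side",(240,140,130,110)),):
    d=manip.get_image(n);a=d["img"][c[1]:c[1]+c[3],c[0]:c[0]+c[2],::-1]
    cv2.imwrite(f"pics/{n}12.png",cv2.resize(a,None,fx=5,fy=5,interpolation=cv2.INTER_CUBIC))
rows(P,psi,[(C(a,min(a,np.pi/2)),psi_of(min(a,np.pi/2))) for a in np.arange(.15,-.11,-.05)])
```

```text
[557.478  49.489  90.   ] -1.6958 [35.789 13.381 90.   ]
[557.126  49.512  89.996] [-0.8   -0.816 -0.076]
[ 0.   -0.07 -0.39] [0.051 0.    0.   ]
[ 0.   -0.12 -0.77] [0.101 0.    0.   ]
[ 0.   -0.15 -1.15] [0.151 0.    0.   ]
[ 0.   -0.16 -1.53] [0.201 0.    0.   ]
[ 0.   -0.15 -1.92] [0.251 0.    0.   ]
[ 0.   -0.12 -2.3 ] [0.301 0.    0.   ]
```

View pics/side12.png

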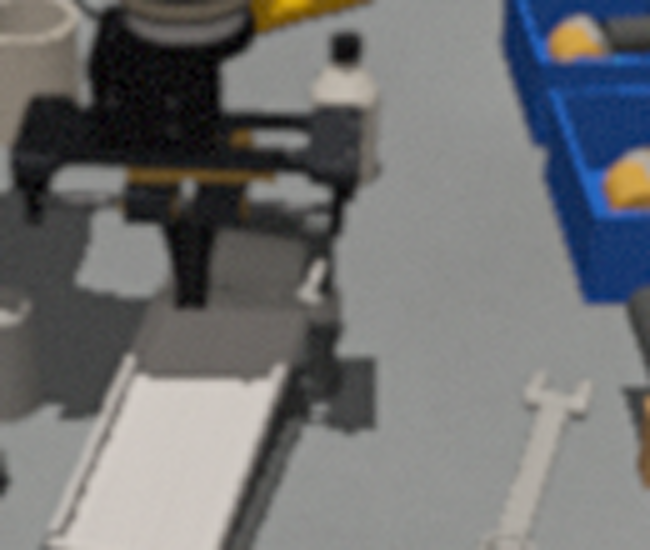

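Request:
arm_command:
  rows: [0, 0, -0.03, -0.2, 0.03, 0, 0, 0, 0, -0.06, -0.4, 0.05, 0, 0, 0, 0, -0.1, -0.6, 0.08, 0, 0, 0, 0, -0.12, -0.8, 0.1, 0, 0, 0, 0, -0.14, -1.0, 0.13, 0, 0, 0, 0, -0.15, -1.1, 0.15, 0, 0, 0, 0, -0.15, -1.2, 0.17, 0, 0, 0, 0, -0.15, -1.3, 0.18, 0, 0, 0, 0, -0.15, -1.4, 0.2, 0, 0, 0, 0, -0.15, -1.5, 0.2, 0, 0]

```text
t: 18.95
position: [558.0, 64.6, 90.0]
tcp_rot: [1.445, 1.037, -1.445]
wrist_force: [-0.2, -0.3, -0.2]
opening: 0.6
```

Request:
arm_command:
  rows: [0, 0, 0, -0.05, 0, 0, 0, 0, 0, 0, -0.1, 0, 0, 0, 0, 0, 0, -0.15, 0, 0, 0, 0, 0, 0, -0.2, 0, 0, 0, 0, 0, 0, -0.25, 0, 0, 0, 0, 0, 0, -0.3, 0, 0, 0, 0, 0, 0, -0.3, 0, 0, 0, 0, 0, 0, -0.3, 0, 0, 0, 0, 0, 0, -0.3, 0, 0, 0, 0, 0, 0, -0.3, 0, 0, 0]

```text
t: 19.95
position: [558.6, 66.7, 90.0]
tcp_rot: [1.443, 1.037, -1.445]
wrist_force: [-2.1, -5.1, 0.7]
opening: 0.4
```

Run:
```python
from h import *
np.set_printoptions(precision=3,suppress=True)
P=np.array([557.478,49.489,90])+Rdown(-1.6958)@np.array([0,-1.5,-15]);psi=-1.6958-.2
P=P+Rdown(psi)@np.array([0,0,-3.])
print(P,psi,w2g(P))
from cell import manip
s=manip.state();print(s['position'],w2g(s['position']),s['wrist_force'])
for n,c in(("side",(240,140,130,110)),):
    d=manip.get_image(n);a=d["img"][c[1]:c[1]+c[3],c[0]:c[0]+c[2],::-1]
    cv2.imwrite(f"pics/{n}13.png",cv2.resize(a,None,fx=5,fy=5,interpolation=cv2.INTER_CUBIC))
```

```text
[558.818  67.402  90.   ] -1.8958 [53.188 17.845 90.   ]
[558.56   66.733  90.028] [52.473 17.875 90.028] [-2.144 -5.106  0.704]
```

View pics/side13.png

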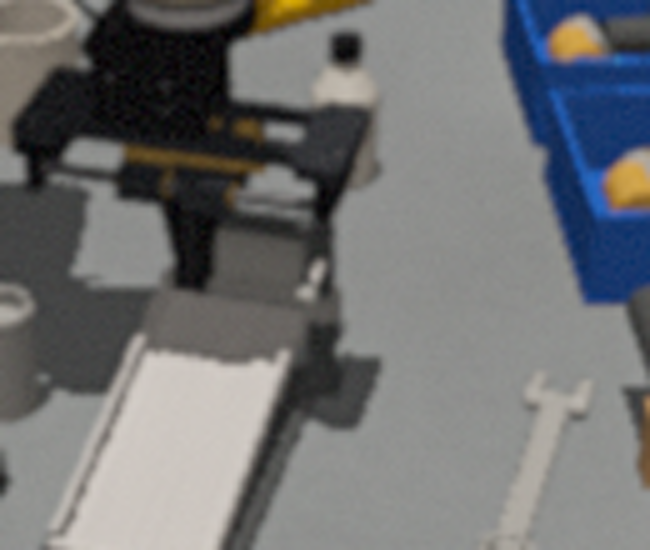

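Request:
arm_command:
  rows: [0, 0, 0, -0.05, 0, 0, 0, 0, 0, 0, -0.1, 0, 0, 0, 0, 0, 0, -0.1, 0, 0, 0, 0, 0, 0, -0.1, 0, 0, 0, 0, 0, 0, -0.1, 0, 0, 0, 0, 0, 0, -0.1, 0, 0, 0, 0, 0, 0, -0.1, 0, 0, 0, 0, 0, 0, -0.1, 0, 0, 0, 0, 0, 0, -0.1, 0, 0, 0, 0, 0, 0, -0.1, 0, 0, 0]

```text
t: 21.0
position: [558.6, 66.9, 90.0]
tcp_rot: [1.441, 1.037, -1.446]
wrist_force: [-3.4, -7.8, 0.2]
opening: 0.3
```

Position no longer advances while force grows: the keeper is on its stop. Retreat down-slope, then up and clear.

Request:
arm_command:
  rows: [0, 0, 0, 0.3, 0, 0, 0, 0, 0, 0, 0.8, 0, 0, 0, 0, 0, 0, 1.5, 0, 0, 0, 0, -0.5, 0, 2.3, 0, 0, 0, 0, -1.5, 0, 3.2, 0, 0, 0, 0, -3, 0, 4.5, 0, 0, 0, 0, -5, 0, 6.5, 0, 0, 0, 0, -7, 0, 9, 0, 0, 0, 0, -9, 0, 12, 0, 0, 0, 0, -10, 0, 15, 0, 0, 0]

```text
t: 22.0
position: [511.7, -75.7, 193.2]
tcp_rot: [1.446, 1.033, -1.441]
wrist_force: [0.7, -0.1, -0.6]
opening: 0.4
```

Request:
arm_command:
  rows: [0, 0, 0, 3, 0, 0, 0, 0, 0, 0, 6, 0, 0, 0, 0, 0, 0, 9, 0, 0, 0, 0, 0, 0, 12, 0, 0, 0, 0, 0, 0, 15, 0, 0, 0, 0, 0, 0, 17, 0, 0, 0, 0, 0, 0, 18, 0, 0, 0, 0, 0, 0, 18, 0, 0, 0, 0, 0, 0, 18, 0, 0, 0, 0, 0, 0, 18, 0, 0, 0]

```text
t: 23.0
position: [453.8, -243.3, 190.2]
tcp_rot: [1.444, 1.039, -1.444]
wrist_force: [-0.9, 0.1, -0.5]
opening: 0.3
```

Run:
```python
from h import *
np.set_printoptions(precision=3,suppress=True)
from cell import manip
s=manip.state();print(s['t'],s['position'],s['wrist_force'])
for n,c in(("side",(200,130,140,115)),("top",(225,160,150,115))):
    d=manip.get_image(n);np.savez(n+"14.npz",**d);a=d["img"][c[1]:c[1]+c[3],c[0]:c[0]+c[2],::-1]
    cv2.imwrite(f"pics/{n}14.png",cv2.resize(a,None,fx=5,fy=5,interpolation=cv2.INTER_CUBIC))
    cv2.imwrite(f"pics/{n}14f.png",d["img"][:,:,::-1])
    print(n,(proj(d,[g2w(66,18,97),g2w(66,-57,83),g2w(66,43,73)])-c[:2])*5)
```

```text
23.0 [ 453.819 -243.331  190.224] [-0.885  0.106 -0.458]
side [[398.388 292.411]
 [521.939 331.499]
 [359.209 319.718]]
top [[189.208 239.665]
 [232.534 106.71 ]
 [177.722 288.707]]
```

View pics/side14.png

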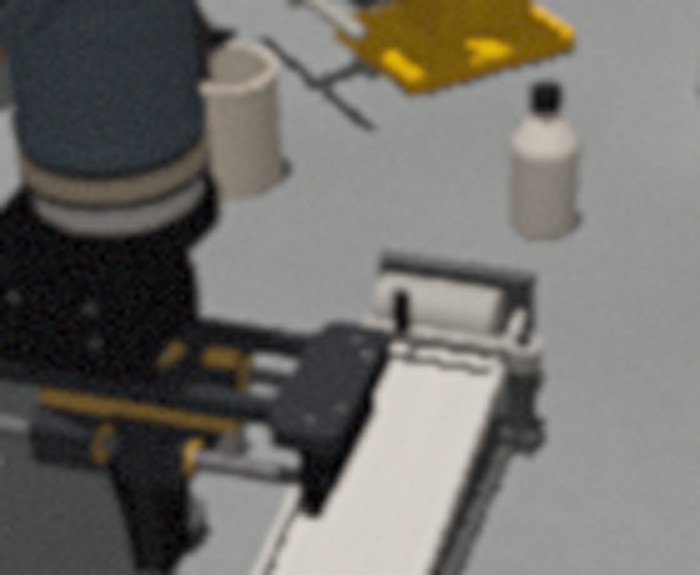

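View pics/top14.png

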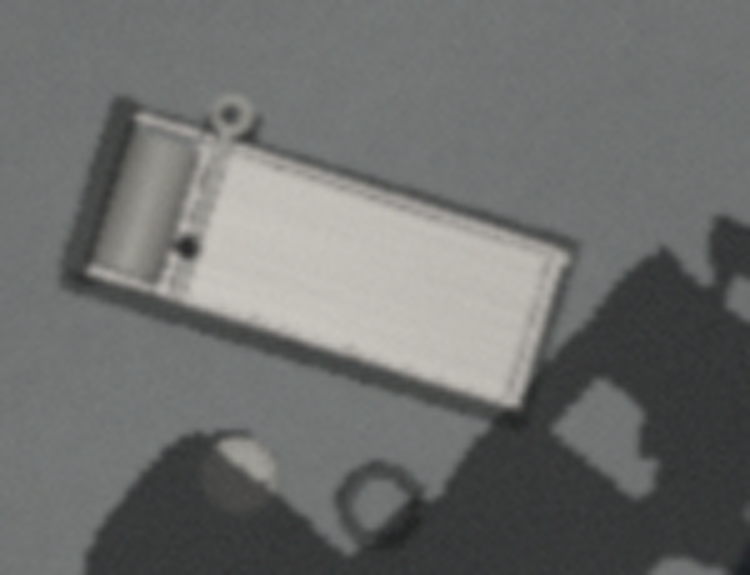

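View pics/top14f.png

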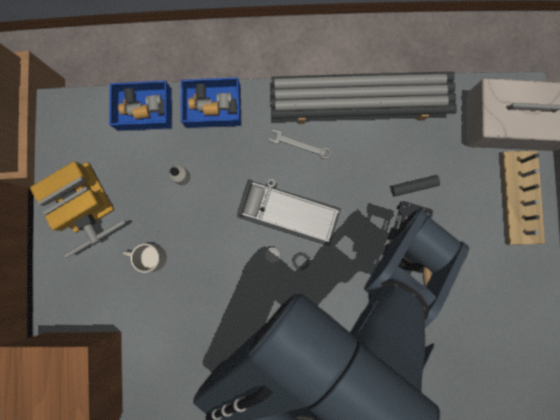

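```bash
python3 -c "
from cell import manip
print(manip.hand_in())"
```

```text
the job is handed in; nothing more can be done
None
```

The shell is in the seat against the end stop, the keeper is shut across the gutter behind it, and I handed the job in at about 23 s of the 58 s allowed.

- **Shell:** I pushed it up the slope with the closed fingertips at about 40 mm/s, slowing to 20 mm/s before the crest, until it dropped into the seat. Depth readings afterwards put its front at x ≈ 77 mm and its top at about 83 mm, against 76 and 85 mm expected. The last pictures show it still seated.
- **Keeper:** I pushed the pin round until the arm stopped advancing while the wrist force rose to about 8.5 N. In the last top picture, the pin's offset from the hinge was within 0.3 pixel of the offset for angle 0.
- **Bystanders and arm:** Comparing the first and last pictures by eye, everything I could see was where it started. The brush was mostly hidden under the arm in the last picture, but the robot never went near it. The arm was clear of everything at hand-in.
- **Disagreement:** The two cameras placed the gutter about 4 mm apart in x and in y. I used a position between them, and the contacts and heights came out consistent with it.

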